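Pack the heavy turned jar at the bottom

ROBOT

A 6-joint arm with a two-finger parallel gripper is mounted at the origin on the work surface. World frame = base frame: x ahead of the robot, y to its left, z up, the work surface at z = 0. Lengths are in mm, angles in degrees, forces in N, time in s.
With the tool pointing down it reaches from about 350 to 850 mm from the base axis. Payload 8.1 kg.
Tool frame: the origin (TCP) lies at the very end of the fingers, on their centre line; the grasp point (between the pads) lies 19 mm behind it; z points along the fingers, y is the line along which they close (so a half turn about z gives the same grasp; the last joint's range is limited). The gripper opens to 85 mm and grips with 20 to 120 N. Pads are 22 mm wide; open, the fingers measure 114 mm over their backs; the gripper's body (76 mm by 85 mm) begins 54 mm behind the grasp point. The pads swing forward as they close: fully open they stand 13 mm farther back than shut.
Start: joints at [-75.08, 7.471, 85.268, -0, 87.261, -4.893], TCP at [203.39, -564.48, 231.292] pointing down, gripper open.
Joint ranges: [-169.43, 169.43], [-51.17, 129.36], [1.28, 143.12], [-76.62, 256.62], [0, 156.53], [-152.29, 152.29]. Speed limits (degrees/s): [136.94, 136.94, 159.86, 180, 180, 180].

INTERFACE

Orientations are given as [roll, pitch, yaw] about the fixed x, y, z axes, in that order (R = Rz(yaw) Ry(pitch) Rx(roll)).
In Python, from bench import * gives the robot as it stands.
- The arm moves only by the tool play_rows, never from a script. Its argument "increments" is a list of rows, each a list of 3 entries, a list of its own where there are three numbers: the gripper's target within -1 to 1 (fully open at 1, half-way at 0, shut at -1), then the shift along the tool's x, y, z in mm, then the turn about the tool's z in rad. A call has 1 to 12 rows; each row shifts and turns the commanded pose from where the row before left it, along the tool's axes as they then stand; what a row does not reach is not made up. A row lasts 1/12 s, in which the tool goes at most 41.7 mm and 7.16 degrees, less where a joint would pass 70% of its speed; a pose out of reach is approached as far as the arm can. A call is refused whole if a number of a shift passes 41.7 or a number of a turn 0.125, either way. A call with a gripper value outside its range is refused whole. The fingers move at their own pace and stop on an object; "force" is the grip in N (left out, the last holds). Time passes only in rows, so rows that do not move let the fingers close. It gives the time, the measured TCP pose, the force, the opening and the grip force at its end, in the units of the state.
- sense(): the state, without advancing time (a new reading comes with each control period).
- snapshot(name): name is "scene" or "top" or "wrist"; returns a dict with "color" (384x512x3 uint8, red, green, blue), "intrinsics" (3x3 intrinsics, pixels), "world_from_camera" (4x4, takes a point from camera to world coordinates). Camera axes: x right, y down, z forward; pixel columns grow to the right and rows downward; lengths in mm; the calibration is good to about 2 mm. The wrist camera is an equidistant fisheye: a pixel r from the principal point sees the ray r / f radians off the axis. A picture is of the moment at which its call begins. There is no depth.
- hand_in(): hands the job in; it is judged then, once.
Trained networks look in a picture, given as the dict that the camera call returned (one of the last four; its "shot" number tells which), for a name from the list of things; names that differ only in an ending like _2 or _b are one class to them, and where a whole thing is asked for, a point or a joint stands for the part that bears it (a point fixed in the world has none). Each returns a list of dicts, best first, with "p" (0 to 1); they miss things now and then, are a little off and sometimes report something else, mostly with a low value. They report only what shows in the picture. A call takes as long as a camera call. They do not tell look-alikes from the thing itself.
- find_in(query, picture): "xyz" ([x, y, z] in mm, in the coordinates of the camera as it stood for that picture, good to about 4 mm: the middle of the surface that is visible of it).
- regions_of(query, picture): "mask" (384x512 bool, what is visible of it).
- pinpoint(query, picture): "xyz" ([x, y, z] in mm, in the coordinates of the camera as it stood for that picture, good to about 4 mm: a listed point, or the origin of a listed thing).
The state is a dict: "time": time; "joint_pos": joint angles; "qd": joint speeds; "joint_efforts": joint torques, N m; "tool_pos": TCP position; "tcp_rot": TCP orientation; "ft_force": force on the tool from outside, world axes, zero at the start; "wrist_torque": the same for the moment, N m; "finger_gap": finger opening in mm; "grip_force": force on a finger pad.
Only numpy, scipy, OpenCV 4.12 (cv2) and the standard library are available. Lean on these libraries where they do the work, as an engineer would, in place of code of your own. Each camera call takes 0.05 s, during which the arm holds its last target. There are 200 camera calls.

TASK

Three turned wooden jars on the bench look alike, but one is filled with steel and is much heavier. Heft them to find the heavy one and stand it on the floor of the grey crate first, then stand one of the light jars centred on top of it. Leave the other light jar standing on the bench, outside the crate, and never tip any jar over.

Things in the scene. Friction and masses are not known exactly. Their poses are not given: they have to be found in the camera images.
- jar_a: closed turned wooden jar: upright cylinder 64 mm across, 60 mm tall, pale wood, thin dark line near its foot, flat dark lid (fixed on) with a small pale dot. Origin at the centre of its underside, z up. All three look alike; one, not told by sight or name, holds steel and weighs 0.6 to 0.8 kg, the others 0.15 to 0.23 kg each. Starts upright on the bench; grip across its sides from above.
- jar_b: closed turned wooden jar: upright cylinder 64 mm across, 60 mm tall, pale wood, thin dark line near its foot, flat dark lid (fixed on) with a small pale dot. Origin at the centre of its underside, z up. All three look alike; one, not told by sight or name, holds steel and weighs 0.6 to 0.8 kg, the others 0.15 to 0.23 kg each. Starts upright on the bench; grip across its sides from above.
- jar_c: closed turned wooden jar: upright cylinder 64 mm across, 60 mm tall, pale wood, thin dark line near its foot, flat dark lid (fixed on) with a small pale dot. Origin at the centre of its underside, z up. All three look alike; one, not told by sight or name, holds steel and weighs 0.6 to 0.8 kg, the others 0.15 to 0.23 kg each. Starts upright on the bench; grip across its sides from above.
- crate: square open-topped grey plastic crate, fixed to the bench, 200 x 200 mm outside (212 mm over its ribs), 100 mm tall, walls and floor 6 mm thick: 188 x 188 mm inside, inner floor 6 mm above the origin. Origin at the centre of its underside, on the bench; z up, x and y along its sides. Empty at the start.
Mind the look-alikes: they are no part of the job. Leave any green or yellow look-alike of the jar_a alone.

How it is judged (in metres and radians):
On the way:
1. the heavy jar stands released on the crate's floor with no other jar on it (((horizontal distance between jar_a and crate below 0.085 m and z of jar_a in the frame of crate below 0.014 m and angle between jar_a's own z axis and vertical below 0.15 rad and linear speed of jar_a below 0.02 m/s and contact force between jar_a and crate above 5 N and contact force between jar_a and the fingers below 0.2 N and contact force between jar_a and jar_b below 0.2 N and contact force between jar_a and jar_c below 0.2 N) or (horizontal distance between jar_b and crate below 0.085 m and z of jar_b in the frame of crate below 0.014 m and angle between jar_b's own z axis and vertical below 0.15 rad and linear speed of jar_b below 0.02 m/s and contact force between jar_b and crate above 5 N and contact force between jar_b and the fingers below 0.2 N and contact force between jar_b and jar_a below 0.2 N and contact force between jar_b and jar_c below 0.2 N) or (horizontal distance between jar_c and crate below 0.085 m and z of jar_c in the frame of crate below 0.014 m and angle between jar_c's own z axis and vertical below 0.15 rad and linear speed of jar_c below 0.02 m/s and contact force between jar_c and crate above 5 N and contact force between jar_c and the fingers below 0.2 N and contact force between jar_c and jar_a below 0.2 N and contact force between jar_c and jar_b below 0.2 N))), for 0.2 s.
At the end, for the whole second after the job is handed in: The heavy jar stands upright (within 8 degrees) on the crate's floor; one light jar stands upright on its lid, centred to within 18 mm, bearing on nothing else; the other light jar stands upright on the bench outside the crate; all at rest (((horizontal distance between jar_a and crate below 0.085 m and z of jar_a in the frame of crate below 0.014 m and angle between each of jar_a, jar_b, jar_c's own z axis and vertical below 0.15 rad and linear speed of each of jar_a, jar_b, jar_c below 0.02 m/s and contact force between jar_a and crate above 5 N and horizontal distance between jar_a and jar_b below 0.018 m and z of jar_b in the frame of jar_a between 0.05 and 0.07 m and contact force between jar_a and jar_b between 0.7 and 3.5 N and horizontal distance between jar_c and crate above 0.12 m and height (world z) of jar_c below 0.012 m) or (horizontal distance between jar_a and crate below 0.085 m and z of jar_a in the frame of crate below 0.014 m and angle between each of jar_a, jar_c, jar_b's own z axis and vertical below 0.15 rad and linear speed of each of jar_a, jar_c, jar_b below 0.02 m/s and contact force between jar_a and crate above 5 N and horizontal distance between jar_a and jar_c below 0.018 m and z of jar_c in the frame of jar_a between 0.05 and 0.07 m and contact force between jar_a and jar_c between 0.7 and 3.5 N and horizontal distance between jar_b and crate above 0.12 m and height (world z) of jar_b below 0.012 m) or (horizontal distance between jar_b and crate below 0.085 m and z of jar_b in the frame of crate below 0.014 m and angle between each of jar_b, jar_a, jar_c's own z axis and vertical below 0.15 rad and linear speed of each of jar_b, jar_a, jar_c below 0.02 m/s and contact force between jar_b and crate above 5 N and horizontal distance between jar_b and jar_a below 0.018 m and z of jar_a in the frame of jar_b between 0.05 and 0.07 m and contact force between jar_b and jar_a between 0.7 and 3.5 N and horizontal distance between jar_c and crate above 0.12 m and height (world z) of jar_c below 0.012 m) or (horizontal distance between jar_b and crate below 0.085 m and z of jar_b in the frame of crate below 0.014 m and angle between each of jar_b, jar_c, jar_a's own z axis and vertical below 0.15 rad and linear speed of each of jar_b, jar_c, jar_a below 0.02 m/s and contact force between jar_b and crate above 5 N and horizontal distance between jar_b and jar_c below 0.018 m and z of jar_c in the frame of jar_b between 0.05 and 0.07 m and contact force between jar_b and jar_c between 0.7 and 3.5 N and horizontal distance between jar_a and crate above 0.12 m and height (world z) of jar_a below 0.012 m) or (horizontal distance between jar_c and crate below 0.085 m and z of jar_c in the frame of crate below 0.014 m and angle between each of jar_c, jar_a, jar_b's own z axis and vertical below 0.15 rad and linear speed of each of jar_c, jar_a, jar_b below 0.02 m/s and contact force between jar_c and crate above 5 N and horizontal distance between jar_c and jar_a below 0.018 m and z of jar_a in the frame of jar_c between 0.05 and 0.07 m and contact force between jar_c and jar_a between 0.7 and 3.5 N and horizontal distance between jar_b and crate above 0.12 m and height (world z) of jar_b below 0.012 m) or (horizontal distance between jar_c and crate below 0.085 m and z of jar_c in the frame of crate below 0.014 m and angle between each of jar_c, jar_b, jar_a's own z axis and vertical below 0.15 rad and linear speed of each of jar_c, jar_b, jar_a below 0.02 m/s and contact force between jar_c and crate above 5 N and horizontal distance between jar_c and jar_b below 0.018 m and z of jar_b in the frame of jar_c between 0.05 and 0.07 m and contact force between jar_c and jar_b between 0.7 and 3.5 N and horizontal distance between jar_a and crate above 0.12 m and height (world z) of jar_a below 0.012 m))); the robot touches nothing.
It fails at once if a jar is tipped over (more than 45 degrees) (angle between any of jar_a, jar_b, jar_c's own z axis and vertical above 0.79 rad).
It also fails if it takes over 72 s, if anything falls off the work surface, if the arm or the gripper's body presses on something with over 40 N, if the wrist force passes 120 N, or if a joint passes its speed limit or range.

## Working session

There is one attempt and no reset: what is moved stays moved. The work goes in short steps, Python scripts to look and compute and a tool call to move; the robot and the scene stay as the last step left them, time stands still between calls to the robot, and variables do not carry over. Pictures are saved under pics/ and viewed, at most 10 in all, crops included, and the job is handed in when it is done.

Besides the shell and the picture viewer there is one more tool, called after "Emit:" in YAML: its name, and indented under it one key for each argument. play_rows: Moves the arm, as the interface text tells. Its arguments: {"type":"object","properties":{"increments":{"type":"array","items":{"type":"array"}},"force":{"type":"number"}},"required":["increments"]}

```bash
mkdir -p pics
cat > h.py <<'E'
from bench import *
import numpy as np, cv2
def W(s,p):
    T=np.array(s["world_from_camera"]); return (T@np.r_[p,1])[:3]
def save(s,n): cv2.imwrite("pics/"+n,cv2.cvtColor(s["color"],cv2.COLOR_RGB2BGR))
def px(s,p):
    T=np.linalg.inv(np.array(s["world_from_camera"])); c=(T@np.r_[p,1])[:3]; q=np.array(s["intrinsics"])@c; return (q[:2]/q[2]).round()
E
python3 - <<'E'
from h import *
for n in ("top","scene"):
    s=snapshot(n); save(s,n+"1.png")
    for q in ("jar_a","crate"):
        for d in pinpoint(q,s):
            w=W(s,d["xyz"]); print(n,q,round(d["p"],2),w.round(),px(s,w))
st=sense(); print({k:np.round(v,2) for k,v in st.items()})
E
```

```text
top jar_a 0.98 [643. 273.  -3.] [147. 148.]
top jar_a 0.81 [630.  74.  -0.] [227. 153.]
top jar_a 0.78 [737.  79.   4.] [226. 112.]
top jar_a 0.76 [532. 231.  -0.] [162. 192.]
top jar_a 0.72 [450.  39.  -0.] [241. 227.]
top jar_a 0.66 [316. 216.   1.] [163. 284.]
top jar_a 0.65 [424. 219.  -1.] [165. 237.]
top crate 0.96 [ 568. -281.    1.] [372. 179.]
scene jar_a 0.85 [628.  77.   2.] [323. 203.]
scene jar_a 0.8 [316. 215.  -3.] [245. 121.]
scene jar_a 0.74 [445.  38.   1.] [241. 177.]
scene jar_a 0.58 [531. 226.  -1.] [321. 151.]
scene jar_a 0.58 [426. 214.  -2.] [281. 137.]
scene jar_a 0.57 [645. 267.  -1.] [374. 161.]
scene jar_a 0.57 [736.  75.  -0.] [370. 228.]
scene crate 0.84 [ 562. -284.   -2.] [174. 307.]
{'time': np.float64(0.3), 'joint_pos': array([-75.08,   7.49,  85.29,  -0.  ,  87.26,  -4.89]), 'qd': array([-0.  , -0.16, -0.09,  0.01, -0.  , -0.01]), 'joint_efforts': array([-0.000e+00, -5.686e+01, -5.000e+01, -0.000e+00,  1.000e-02,
        0.000e+00]), 'tool_pos': array([ 203.34, -564.32,  230.93]), 'tcp_rot': array([-179.96,   -0.  ,   19.81]), 'ft_force': array([ 0.89,  0.01, -0.23]), 'wrist_torque': array([ 0.02,  0.01, -0.02]), 'grip_force': np.float64(0.0), 'finger_gap': np.float64(85.41)}
```

```bash
python3 -c "
import cv2
a=cv2.imread('pics/top1.png')[80:320,100:440];b=cv2.imread('pics/scene1.png')[80:380,100:440]
cv2.imwrite('pics/t2.png',cv2.resize(a,None,fx=2.3,fy=2.3));cv2.imwrite('pics/s2.png',cv2.resize(b,None,fx=2,fy=2))"
```

```text
(no output)
```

View pics/t2.png

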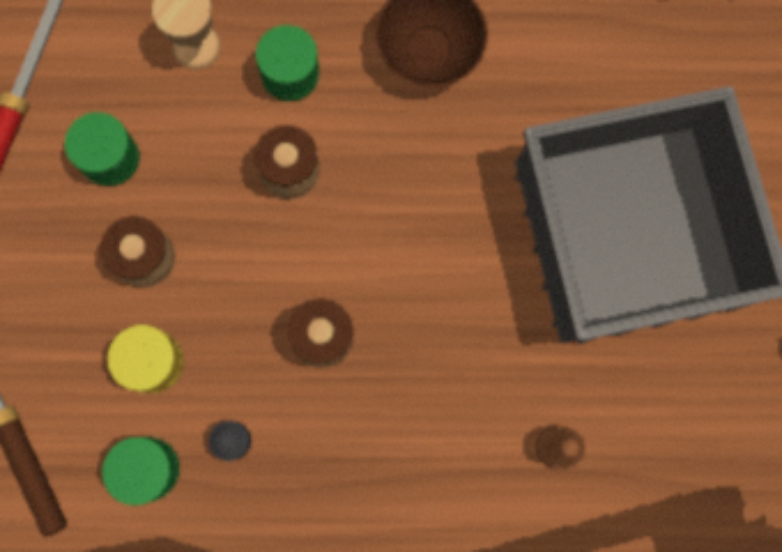

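View pics/s2.png

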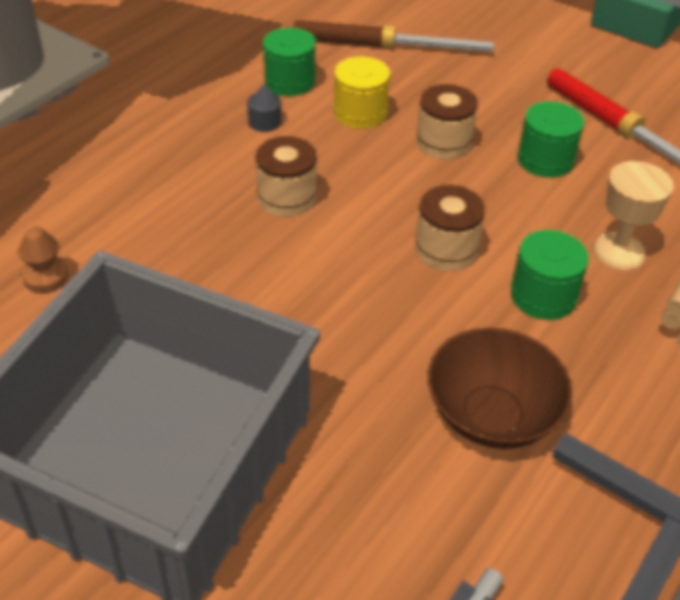

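The top picture shows the real jars (dark lids with a pale dot) at about (629,75), (531,229) and (448,38) mm. The crate is at about (565,-283). The other four finds are the green and yellow look-alikes. I'll go to the nearest jar first, with yaw turned to 0.

Emit:
play_rows:
  increments:
    - [1, [0, 0, 0], 0.115]
    - [1, [0, 0, 0], 0.115]
    - [1, [0, 0, 0], 0.116]
    - [1, [13.6, -33.4, 0], 0]
    - [1, [13.6, -33.4, 0], 0]
    - [1, [13.6, -33.4, 0], 0]
    - [1, [13.6, -33.4, 0], 0]
    - [1, [13.6, -33.4, 0], 0]
    - [1, [13.6, -33.4, 0], 0]
    - [1, [13.6, -33.4, 0], 0]
    - [1, [13.6, -33.4, 0], 0]
    - [1, [13.6, -33.4, 0], 0]
  force: 80

```text
time: 1.3
tool_pos: [326.1, -262.4, 231.4]
tcp_rot: [180.0, -0.0, -0.0]
ft_force: [1.5, 0.2, 0.4]
finger_gap: 85.2
grip_force: 0.0
```

Emit:
play_rows:
  increments:
    - [1, [13.6, -33.4, 0], 0]
    - [1, [13.6, -33.4, 0], 0]
    - [1, [13.6, -33.4, 0], 0]
    - [1, [13.6, -33.4, 0], 0]
    - [1, [13.6, -33.4, 0], 0]
    - [1, [13.6, -33.4, 0], 0]
    - [1, [13.6, -33.4, 0], 0]
    - [1, [13.6, -33.4, 0], 0]
    - [1, [13.6, -33.4, 0], 0]
    - [1, [0, 0, 0], 0]
    - [1, [0, 0, 0], 0]
    - [1, [0, 0, 0], 0]

```text
time: 2.3
tool_pos: [448.1, 36.6, 231.2]
tcp_rot: [180.0, 0.0, 0.1]
ft_force: [-0.5, -1.1, -0.8]
finger_gap: 85.3
grip_force: 0.0
```

```bash
cat >> h.py <<'E'
def look(n,qs=("jar_a",)):
    s=snapshot(n)
    for q in qs:
        for d in pinpoint(q,s): print(n,q,round(d["p"],2),W(s,d["xyz"]).round())
    return s
def st():
    t=sense(); print({k:np.round(t[k],2).tolist() for k in ("time","tool_pos","tcp_rot","ft_force","finger_gap","grip_force","joint_pos")})
E
python3 - <<'E'
from h import *
s=look("wrist",("jar_a","crate")); st()
E
```

```text
wrist jar_a 0.86 [533. 223.  -2.]
wrist jar_a 0.79 [453.  39.  -1.]
wrist jar_a 0.74 [629.  78.  -4.]
wrist jar_a 0.73 [423. 215.  -3.]
wrist jar_a 0.73 [317. 212.  -2.]
wrist jar_a 0.61 [638. 265.   1.]
wrist crate 0.65 [ 561. -282.    2.]
{'time': 2.45, 'tool_pos': [448.11, 35.56, 231.32], 'tcp_rot': [179.99, -0.0, -0.11], 'ft_force': [-0.72, -0.73, 0.09], 'finger_gap': 85.29, 'grip_force': 0.0, 'joint_pos': [-1.99, -16.54, 108.01, -0.01, 88.52, 88.12]}
```

Emit:
play_rows:
  increments:
    - [1, [2, -2, 30], 0]
    - [1, [0, 0, 38], 0]
    - [1, [0, 0, 38], 0]
    - [1, [0, 0, 38], 0]
    - [1, [0, 0, 32], 0]
    - [1, [0, 0, 22], 0]
    - [1, [0, 0, 16], 0]
    - [1, [0, 0, 0], 0]
    - [-1, [0, 0, 0], 0]
    - [-1, [0, 0, 0], 0]
    - [-1, [0, 0, 0], 0]
    - [-1, [0, 0, 0], 0]
  force: 80

```text
time: 3.45
tool_pos: [452.1, 38.3, 19.3]
tcp_rot: [180.0, -0.2, -0.0]
ft_force: [0.3, -1.0, 4.1]
finger_gap: 62.4
grip_force: 87.3
```

Emit:
play_rows:
  increments:
    - [-1, [0, 0, 0], 0]
    - [-1, [0, 0, 0], 0]
    - [-1, [0, 0, -10], 0]
    - [-1, [0, 0, -20], 0]
    - [-1, [0, 0, -10], 0]
    - [-1, [0, 0, 0], 0]
    - [-1, [0, 0, 0], 0]
    - [-1, [0, 0, 0], 0]
    - [-1, [0, 0, 0], 0]

```text
time: 4.2
tool_pos: [449.5, 38.7, 56.3]
tcp_rot: [-180.0, 0.1, -0.0]
ft_force: [-0.3, 0.3, -2.3]
finger_gap: 62.2
grip_force: 87.4
```

Run:
```python
from h import *
st()
```

```text
{'time': 4.2, 'tool_pos': [449.49, 38.69, 56.33], 'tcp_rot': [-180.0, 0.09, -0.01], 'ft_force': [-0.28, 0.27, -2.34], 'finger_gap': 62.22, 'grip_force': 87.44, 'joint_pos': [-1.6, -6.47, 118.39, -0.0, 68.17, 88.41]}
```

It reads about 2.3 N, so it is light. I'll put it back and go to the jar at (629,77).

Emit:
play_rows:
  increments:
    - [-1, [0, 0, 20], 0]
    - [-1, [0, 0, 14], 0]
    - [-1, [0, 0, 5.5], 0]
    - [-1, [0, 0, 0], 0]
    - [1, [0, 0, 0], 0]
    - [1, [0, 0, 0], 0]
    - [1, [0, 0, 0], 0]
    - [1, [0, 0, -15], 0]
    - [1, [0, 0, -30], 0]
    - [1, [0, 0, -40], 0]
    - [1, [0, 0, -40], 0]

```text
time: 5.12
tool_pos: [448.8, 38.7, 142.9]
tcp_rot: [-180.0, 0.2, -0.0]
ft_force: [1.6, -0.3, -0.1]
finger_gap: 85.7
grip_force: 0.0
```

Emit:
play_rows:
  increments:
    - [1, [30, -6.5, -10], 0]
    - [1, [30, -6.5, 0], 0]
    - [1, [30, -6.5, 0], 0]
    - [1, [30, -6.5, 0], 0]
    - [1, [30, -6.5, 0], 0]
    - [1, [29, -6.5, 0], 0]
    - [1, [0, 0, 0], 0]
    - [1, [0, 0, 0], 0]
    - [1, [0, 0, 0], 0]

```text
time: 5.87
tool_pos: [628.6, 77.6, 151.9]
tcp_rot: [180.0, 0.1, -0.0]
ft_force: [-1.0, -0.0, 0.2]
finger_gap: 85.6
grip_force: 0.0
```

Run:
```python
from h import *
s=look("wrist"); st()
```

```text
wrist jar_a 0.95 [639. 265.   1.]
wrist jar_a 0.95 [737.  79.  -3.]
wrist jar_a 0.74 [533. 224.  -3.]
wrist jar_a 0.69 [624.  76.  -5.]
wrist jar_a 0.65 [452.  37.  -4.]
{'time': 5.97, 'tool_pos': [628.57, 77.45, 152.95], 'tcp_rot': [180.0, 0.01, -0.02], 'ft_force': [-1.16, -0.05, 1.14], 'finger_gap': 85.39, 'grip_force': 0.0, 'joint_pos': [2.39, 15.23, 84.74, -0.0, 80.04, 92.41]}
```

Emit:
play_rows:
  increments:
    - [1, [0, 1, 30], 0]
    - [1, [0, 0, 38], 0]
    - [1, [0, 0, 32], 0]
    - [1, [0, 0, 20], 0]
    - [1, [0, 0, 15], 0]
    - [1, [0, 0, 0], 0]
    - [-1, [0, 0, 0], 0]
    - [-1, [0, 0, 0], 0]
    - [-1, [0, 0, 0], 0]
    - [-1, [0, 0, 0], 0]
    - [-1, [0, 0, 0], 0]
    - [-1, [0, 0, 0], 0]

```text
time: 6.97
tool_pos: [631.4, 76.7, 20.8]
tcp_rot: [-180.0, -0.3, -0.0]
ft_force: [-1.4, -0.8, 7.6]
finger_gap: 61.9
grip_force: 87.4
```

Emit:
play_rows:
  increments:
    - [-1, [0, 0, -10], 0]
    - [-1, [0, 0, -20], 0]
    - [-1, [0, 0, -10], 0]
    - [-1, [0, 0, 0], 0]
    - [-1, [0, 0, 0], 0]
    - [-1, [0, 0, 0], 0]
    - [-1, [0, 0, 0], 0]
    - [-1, [0, 0, 0], 0]

```text
time: 7.63
tool_pos: [628.4, 76.6, 56.5]
tcp_rot: [180.0, 0.1, -0.0]
ft_force: [0.2, -0.7, -2.0]
finger_gap: 61.9
grip_force: 87.1
```

Also light, so the third jar is the heavy one. I'll set this one down and go to (532,225).

Emit:
play_rows:
  increments:
    - [-1, [0, 0, 20], 0]
    - [-1, [0, 0, 13], 0]
    - [-1, [0, 0, 5], 0]
    - [-1, [0, 0, 0], 0]
    - [1, [0, 0, 0], 0]
    - [1, [0, 0, 0], 0]
    - [1, [0, 0, 0], 0]
    - [1, [0, 0, -15], 0]
    - [1, [0, 0, -30], 0]
    - [1, [0, 0, -40], 0]
    - [1, [0, 0, -40], 0]

```text
time: 8.55
tool_pos: [628.2, 76.6, 146.1]
tcp_rot: [180.0, 0.1, -0.0]
ft_force: [1.0, -0.6, -0.2]
finger_gap: 85.1
grip_force: 0.0
```

Emit:
play_rows:
  increments:
    - [1, [-19, -30, -10], 0]
    - [1, [-19, -30, 0], 0]
    - [1, [-19, -30, 0], 0]
    - [1, [-19, -30, 0], 0]
    - [1, [-20, -28, 0], 0]
    - [1, [0, 0, 0], 0]
    - [1, [0, 0, 0], 0]
    - [1, [0, 0, 0], 0]

```text
time: 9.22
tool_pos: [533.7, 224.5, 155.8]
tcp_rot: [180.0, -0.1, 0.0]
ft_force: [0.3, -0.0, 0.2]
finger_gap: 85.4
grip_force: 0.0
```

Run:
```python
from h import *
s=look("wrist"); st(); look("top",("jar_a","crate"))
m=regions_of("crate",snapshot("top"))[0]["mask"]
```

```text
wrist jar_a 0.86 [450.  36.   1.]
wrist jar_a 0.56 [534. 226.  -3.]
wrist jar_a 0.56 [624.  75.  -7.]
wrist jar_a 0.56 [640. 265.   0.]
wrist jar_a 0.54 [317. 211.  -4.]
{'time': 9.32, 'tool_pos': [534.14, 223.74, 155.37], 'tcp_rot': [179.99, -0.05, -0.07], 'ft_force': [0.11, -0.05, -0.42], 'finger_gap': 85.2, 'grip_force': 0.0, 'joint_pos': [17.67, 6.94, 93.88, -0.02, 79.14, 107.75]}
top jar_a 0.95 [452.  41.  -1.]
top jar_a 0.91 [641. 271.  -1.]
top jar_a 0.87 [424. 219.  -2.]
top jar_a 0.77 [626.  76.   0.]
top jar_a 0.74 [532. 231.  -1.]
top jar_a 0.62 [740.  81.   1.]
top jar_a 0.51 [318. 217.   5.]
top crate 0.87 [ 566. -281.    1.]
```

Emit:
play_rows:
  increments:
    - [1, [-1, -2, 30], 0]
    - [1, [0, 0, 38], 0]
    - [1, [0, 0, 32], 0]
    - [1, [0, 0, 20], 0]
    - [1, [0, 0, 14], 0]
    - [1, [0, 0, 0], 0]
    - [-1, [0, 0, 0], 0]
    - [-1, [0, 0, 0], 0]
    - [-1, [0, 0, 0], 0]
    - [-1, [0, 0, 0], 0]
    - [-1, [0, 0, 0], 0]
    - [-1, [0, 0, 0], 0]
  force: 100

```text
time: 10.57
tool_pos: [534.1, 227.1, 22.9]
tcp_rot: [-179.9, -0.2, -0.0]
ft_force: [0.4, -0.2, 7.0]
finger_gap: 62.6
grip_force: 111.4
```

Emit:
play_rows:
  increments:
    - [-1, [0, 0, -10], 0]
    - [-1, [0, 0, -20], 0]
    - [-1, [0, 0, -10], 0]
    - [-1, [0, 0, 0], 0]
    - [-1, [0, 0, 0], 0]
    - [-1, [0, 0, 0], 0]
    - [-1, [0, 0, 0], 0]
    - [-1, [0, 0, 0], 0]

```text
time: 11.23
tool_pos: [531.4, 226.3, 59.5]
tcp_rot: [180.0, 0.1, -0.0]
ft_force: [0.5, -0.8, -6.9]
finger_gap: 62.7
grip_force: 111.3
```

That reads 6.9 N, so it is the heavy one. Next I'll lift it and carry it over the crate.

Emit:
play_rows:
  increments:
    - [-1, [0, 0, -20], 0]
    - [-1, [0, 0, -35], 0]
    - [-1, [0, 0, -35], 0]
    - [-1, [0, 0, -35], 0]
    - [-1, [0, 10, -20], 0]
    - [-1, [2, 20, 0], 0]
    - [-1, [2, 30, 0], 0]
    - [-1, [2, 34, 0], 0]
    - [-1, [2, 34, 0], 0]
    - [-1, [2, 34, 0], 0]
    - [-1, [2, 34, 0], 0]
    - [-1, [2, 34, 0], 0]

```text
time: 12.23
tool_pos: [545.7, -4.9, 205.1]
tcp_rot: [-180.0, 0.1, -0.0]
ft_force: [0.6, 0.1, -7.1]
finger_gap: 62.4
grip_force: 112.3
```

Emit:
play_rows:
  increments:
    - [-1, [2, 34, 0], 0]
    - [-1, [2, 34, 0], 0]
    - [-1, [2, 34, 0], 0]
    - [-1, [2, 34, 0], 0]
    - [-1, [2, 34, 0], 0]
    - [-1, [2, 34, 0], 0]
    - [-1, [2, 30, 0], 0]
    - [-1, [3, 25, 0], 0]
    - [-1, [3, 20, 0], 0]
    - [-1, [0, 0, 0], 0]
    - [-1, [0, 0, 0], 0]
    - [-1, [0, 0, 0], 0]

```text
time: 13.23
tool_pos: [565.8, -281.8, 204.8]
tcp_rot: [-179.9, 0.1, -0.0]
ft_force: [-0.6, -0.2, -7.1]
finger_gap: 62.7
grip_force: 112.4
```

Run:
```python
from h import *
s=look("wrist",("crate","jar_a")); st(); save(s,"w1.png")
```

```text
wrist crate 0.63 [ 563. -281.   -0.]
wrist jar_a 0.97 [450.  35.   0.]
wrist jar_a 0.87 [628.  75.  -5.]
wrist jar_a 0.82 [ 566. -282.  180.]
wrist jar_a 0.82 [739.  80.  -2.]
wrist jar_a 0.73 [314. 212.  -2.]
{'time': 13.38, 'tool_pos': [566.27, -281.28, 205.53], 'tcp_rot': [-179.97, 0.02, 0.05], 'ft_force': [0.72, 0.08, -6.18], 'finger_gap': 62.48, 'grip_force': 112.38, 'joint_pos': [-31.07, 13.16, 81.59, 0.01, 85.29, 58.88]}
```

View pics/w1.png

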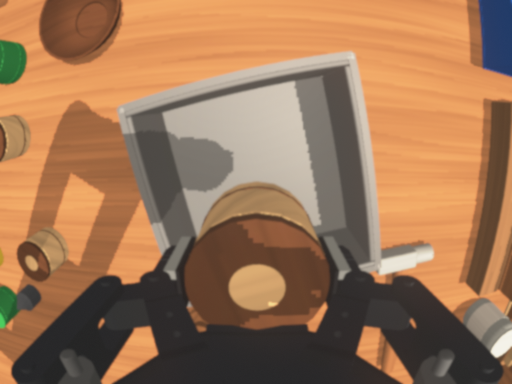

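The jar hangs upright over the crate's middle. Lowering it now.

Emit:
play_rows:
  increments:
    - [-1, [0, 0, 20], 0]
    - [-1, [0, 0, 35], 0]
    - [-1, [0, 0, 35], 0]
    - [-1, [0, 0, 35], 0]
    - [-1, [0, 0, 25], 0]
    - [-1, [0, 0, 15], 0]
    - [-1, [0, 0, 7], 0]
    - [-1, [0, 0, 2], 0]
    - [-1, [0, 0, 0], 0]
    - [-1, [0, 0, 0], 0]

```text
time: 14.22
tool_pos: [567.6, -282.8, 33.8]
tcp_rot: [179.9, -0.1, 0.0]
ft_force: [-0.1, -0.7, -6.2]
finger_gap: 62.2
grip_force: 112.3
```

Emit:
play_rows:
  increments:
    - [-1, [0, 0, 2], 0]
    - [-1, [0, 0, 0], 0]
    - [-1, [0, 0, 1], 0]
    - [-1, [0, 0, 0], 0]
    - [-1, [0, 0, 0], 0]

```text
time: 14.63
tool_pos: [566.3, -282.4, 29.0]
tcp_rot: [180.0, -0.0, -0.0]
ft_force: [0.7, -0.2, -5.6]
finger_gap: 62.7
grip_force: 112.4
```

Emit:
play_rows:
  increments:
    - [-1, [0, 0, 1], 0]
    - [-1, [0, 0, 0], 0]
    - [-1, [0, 0, 1], 0]
    - [-1, [0, 0, 0], 0]
    - [-1, [0, 0, 0], 0]
    - [-1, [0, 0, 0], 0]

```text
time: 15.13
tool_pos: [566.5, -282.5, 28.9]
tcp_rot: [180.0, -0.0, -0.0]
ft_force: [-7.9, 5.2, 12.1]
finger_gap: 62.4
grip_force: 114.3
```

Emit:
play_rows:
  increments:
    - [-1, [0, 0, -1], 0]
    - [-1, [0, 0, 0], 0]
    - [1, [0, 0, 0], 0]
    - [1, [0, 0, 0], 0]
    - [1, [0, 0, 0], 0]
    - [1, [0, 0, 0], 0]
    - [1, [0, 0, -15], 0]
    - [1, [0, 0, -30], 0]
    - [1, [0, 0, -38], 0]
    - [1, [0, 0, -38], 0]
    - [1, [0, 0, -38], 0]
    - [1, [0, 0, -20], 0]

```text
time: 16.13
tool_pos: [568.1, -283.4, 213.0]
tcp_rot: [179.8, -0.4, -0.0]
ft_force: [1.1, -0.6, 0.9]
finger_gap: 85.3
grip_force: 0.0
```

Emit:
play_rows:
  increments:
    - [1, [0, 0, 0], 0]
    - [1, [0, 0, 0], 0]
    - [1, [0, 0, 0], 0]

```text
time: 16.38
tool_pos: [565.9, -282.2, 205.7]
tcp_rot: [-180.0, 0.1, -0.0]
ft_force: [0.1, 0.2, -0.8]
finger_gap: 85.4
grip_force: 0.0
```

Run:
```python
from h import *
s=look("wrist"); st(); save(s,"w2.png"); look("top"); look("scene")
```

```text
wrist jar_a 0.92 [319. 213.  -0.]
wrist jar_a 0.91 [737.  79.  -5.]
wrist jar_a 0.84 [452.  37.  -3.]
wrist jar_a 0.61 [626.  76.  -4.]
wrist jar_a 0.59 [ 570. -286.    3.]
{'time': 16.48, 'tool_pos': [565.28, -281.77, 204.41], 'tcp_rot': [-179.89, 0.18, -0.01], 'ft_force': [0.12, 0.23, -0.21], 'finger_gap': 85.51, 'grip_force': 0.0, 'joint_pos': [-31.14, 13.25, 81.59, -0.0, 85.36, 58.87]}
top jar_a 0.92 [426. 218.  -2.]
top jar_a 0.8 [630.  75.  -2.]
top jar_a 0.8 [740.  80.  -0.]
top jar_a 0.77 [ 566. -280.    5.]
top jar_a 0.68 [317. 216.   1.]
top jar_a 0.58 [642. 272.  -1.]
scene jar_a 0.93 [734.  72.  -1.]
scene jar_a 0.76 [ 565. -284.   12.]
scene jar_a 0.71 [315. 213.  -1.]
scene jar_a 0.68 [625.  77.   1.]
scene jar_a 0.65 [641. 268.   1.]
scene jar_a 0.58 [449.  38.   0.]
scene jar_a 0.58 [425. 215.  -1.]
```

View pics/w2.png

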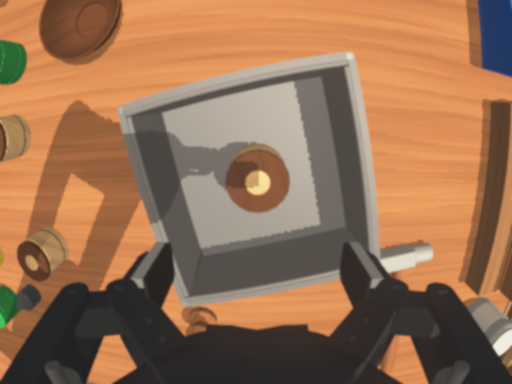

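The heavy jar stands upright at pixel (258,180), centred in the crate. Next I'll fetch the light jar at (450,38).

Emit:
play_rows:
  increments:
    - [1, [-5, -15, 0], 0]
    - [1, [-12, -32, 0], 0]
    - [1, [-12, -33, 0], 0]
    - [1, [-12, -33, 0], 0]
    - [1, [-12, -33, 0], 0]
    - [1, [-12, -33, 0], 0]
    - [1, [-12, -33, 0], 0]
    - [1, [-12, -33, 0], 0]
    - [1, [-12, -33, 0], 0]
    - [1, [-9, -27, 0], 0]
    - [1, [-5, -15, 0], 0]

```text
time: 17.6
tool_pos: [450.0, 40.3, 206.6]
tcp_rot: [-179.9, 0.0, 0.1]
ft_force: [-0.2, 0.0, -0.5]
finger_gap: 85.1
grip_force: 0.0
```

Emit:
play_rows:
  increments:
    - [1, [0, 0, 0], 0]
    - [1, [0, 0, 0], 0]
    - [1, [0, 0, 25], 0]
    - [1, [0, 0, 38], 0]
    - [1, [0, 0, 30], 0]
    - [1, [0, 0, 0], 0]
    - [1, [0, 0, 0], 0]
    - [1, [0, 0, 0], 0]

```text
time: 18.27
tool_pos: [452.4, 36.9, 115.5]
tcp_rot: [180.0, -0.1, -0.1]
ft_force: [0.3, 0.5, 0.4]
finger_gap: 85.1
grip_force: 0.0
```

Run:
```python
from h import *
s=look("wrist"); st()
```

```text
wrist jar_a 0.79 [422. 215.  -4.]
wrist jar_a 0.66 [638. 268.  -2.]
wrist jar_a 0.61 [456.  38.  -1.]
{'time': 18.37, 'tool_pos': [453.27, 37.23, 116.43], 'tcp_rot': [179.99, -0.23, -0.04], 'ft_force': [-0.46, -0.45, 1.17], 'finger_gap': 85.44, 'grip_force': 0.0, 'joint_pos': [-1.77, -10.84, 115.48, -0.0, 75.14, 88.28]}
```

Emit:
play_rows:
  increments:
    - [1, [0, 0, 25], 0]
    - [1, [0, 0, 32], 0]
    - [1, [0, 0, 20], 0]
    - [1, [0, 0, 15], 0]
    - [1, [0, 0, 0], 0]
    - [1, [0, 0, 0], 0]
    - [-1, [0, 0, 0], 0]
    - [-1, [0, 0, 0], 0]
    - [-1, [0, 0, 0], 0]
    - [-1, [0, 0, 0], 0]
    - [-1, [0, 0, 0], 0]
    - [-1, [0, 0, 0], 0]
  force: 80

```text
time: 19.37
tool_pos: [453.6, 37.6, 24.6]
tcp_rot: [180.0, -0.3, -0.0]
ft_force: [-2.0, 0.1, 9.4]
finger_gap: 62.0
grip_force: 86.6
```

Emit:
play_rows:
  increments:
    - [-1, [0, 0, -15], 0]
    - [-1, [0, 0, -30], 0]
    - [-1, [0, 0, -38], 0]
    - [-1, [0, 0, -38], 0]
    - [-1, [0, 0, -38], 0]
    - [-1, [0, 0, -30], 0]
    - [-1, [0, 0, -15], 0]
    - [-1, [0, 0, 0], 0]
    - [-1, [0, 0, 0], 0]
    - [-1, [0, 0, 0], 0]

```text
time: 20.2
tool_pos: [450.6, 37.7, 224.5]
tcp_rot: [-180.0, 0.1, -0.0]
ft_force: [-0.1, 0.1, -2.5]
finger_gap: 62.0
grip_force: 87.5
```

Emit:
play_rows:
  increments:
    - [-1, [5, 15, 0], 0]
    - [-1, [12, 32, 0], 0]
    - [-1, [12, 33, 0], 0]
    - [-1, [12, 33, 0], 0]
    - [-1, [12, 33, 0], 0]
    - [-1, [12, 33, 0], 0]
    - [-1, [12, 33, 0], 0]
    - [-1, [12, 33, 0], 0]
    - [-1, [12, 33, 0], 0]
    - [-1, [9, 27, 0], 0]
    - [-1, [5, 15, 0], 0]

```text
time: 21.12
tool_pos: [565.3, -285.0, 222.2]
tcp_rot: [-179.9, 0.2, -0.1]
ft_force: [0.6, 0.3, -1.7]
finger_gap: 61.7
grip_force: 87.7
```

Emit:
play_rows:
  increments:
    - [-1, [0, 0, 0], 0]
    - [-1, [0, 0, 0], 0]
    - [-1, [0, 0, 0], 0]
    - [-1, [0, 0, 0], 0]
    - [-1, [0, 0, 0], 0]

```text
time: 21.53
tool_pos: [566.1, -281.2, 225.5]
tcp_rot: [-180.0, 0.0, 0.1]
ft_force: [-0.3, -0.6, -0.9]
finger_gap: 62.0
grip_force: 87.8
```

Run:
```python
from h import *
for i in range(2): look("wrist")
st(); s=look("scene"); save(s,"s3.png")
```

```text
wrist jar_a 0.91 [737.  79.  -4.]
wrist jar_a 0.83 [ 564. -284.  197.]
wrist jar_a 0.82 [626.  77.  -2.]
wrist jar_a 0.78 [316. 215.  -3.]
wrist jar_a 0.59 [ 566. -282.    5.]
wrist jar_a 0.93 [624.  80.  -4.]
wrist jar_a 0.86 [ 566. -282.    5.]
wrist jar_a 0.76 [735.  80.  -2.]
wrist jar_a 0.73 [318. 211.  -5.]
wrist jar_a 0.61 [ 562. -283.  202.]
{'time': 21.73, 'tool_pos': [566.32, -281.84, 226.09], 'tcp_rot': [179.99, -0.02, 0.03], 'ft_force': [0.67, 1.15, -1.58], 'finger_gap': 61.97, 'grip_force': 87.76, 'joint_pos': [-31.1, 12.59, 80.1, 0.0, 87.29, 58.87]}
scene jar_a 0.95 [422. 215.   0.]
scene jar_a 0.89 [626.  78.   1.]
scene jar_a 0.85 [ 561. -283.  201.]
scene jar_a 0.82 [ 564. -280.    8.]
scene jar_a 0.78 [642. 267.  -1.]
scene jar_a 0.57 [314. 213.   3.]
scene jar_a 0.57 [736.  75.  -2.]
```

Emit:
play_rows:
  increments:
    - [-1, [2, 0, 20], 0]
    - [-1, [0, 0, 32], 0]
    - [-1, [0, 0, 32], 0]
    - [-1, [0, 0, 25], 0]
    - [-1, [0, 0, 15], 0]
    - [-1, [0, 0, 7], 0]
    - [-1, [0, 0, 0], 0]
    - [-1, [0, 0, 0], 0]
    - [-1, [0, 0, 0], 0]
    - [-1, [0, 0, 0], 0]

```text
time: 22.67
tool_pos: [569.4, -283.0, 96.9]
tcp_rot: [179.9, -0.2, -0.0]
ft_force: [0.2, -0.1, -1.0]
finger_gap: 62.2
grip_force: 87.7
```

Emit:
play_rows:
  increments:
    - [-1, [0, 0, 1], 0]
    - [-1, [0, 0, 0], 0]
    - [-1, [0, 0, 1], 0]
    - [-1, [0, 0, 0], 0]
    - [-1, [0, 0, 0], 0]
    - [-1, [0, 0, 0], 0]

```text
time: 23.17
tool_pos: [568.2, -282.3, 92.7]
tcp_rot: [-180.0, 0.0, -0.0]
ft_force: [0.7, 0.2, -1.7]
finger_gap: 62.3
grip_force: 87.7
```

Emit:
play_rows:
  increments:
    - [-1, [0, 0, 1], 0]
    - [-1, [0, 0, 0], 0]
    - [-1, [0, 0, 1], 0]
    - [-1, [0, 0, 0], 0]
    - [-1, [0, 0, 0], 0]
    - [-1, [0, 0, 0], 0]

```text
time: 23.67
tool_pos: [568.3, -282.4, 90.8]
tcp_rot: [-180.0, -0.0, -0.0]
ft_force: [-0.5, -0.6, -1.2]
finger_gap: 61.9
grip_force: 87.9
```

Emit:
play_rows:
  increments:
    - [-1, [0, 0, 1], 0]
    - [-1, [0, 0, 0], 0]
    - [-1, [0, 0, 0], 0]
    - [-1, [0, 0, 0], 0]

```text
time: 24.0
tool_pos: [568.5, -282.4, 90.7]
tcp_rot: [180.0, -0.0, -0.0]
ft_force: [-2.2, 1.6, 5.8]
finger_gap: 62.1
grip_force: 88.1
```

Emit:
play_rows:
  increments:
    - [-1, [0, 0, 0.7], 0]
    - [-1, [0, 0, 0], 0]
    - [-1, [0, 0, 0], 0]
    - [-1, [0, 0, 0], 0]

```text
time: 24.33
tool_pos: [568.6, -282.5, 90.7]
tcp_rot: [180.0, -0.1, -0.0]
ft_force: [-5.1, 2.7, 9.3]
finger_gap: 62.0
grip_force: 89.0
```

Contact. I'll back off slightly, release and rise.

Emit:
play_rows:
  increments:
    - [-1, [0, 0, -1.3], 0]
    - [-1, [0, 0, 0], 0]
    - [1, [0, 0, 0], 0]
    - [1, [0, 0, 0], 0]
    - [1, [0, 0, 0], 0]
    - [1, [0, 0, 0], 0]
    - [1, [0, 0, -15], 0]
    - [1, [0, 0, -30], 0]
    - [1, [0, 0, -38], 0]
    - [1, [0, 0, -38], 0]
    - [1, [0, 0, 0], 0]
    - [1, [0, 0, 0], 0]

```text
time: 25.33
tool_pos: [570.2, -283.5, 215.7]
tcp_rot: [179.8, -0.4, -0.0]
ft_force: [0.1, 0.5, -0.1]
finger_gap: 85.4
grip_force: 0.0
```

Run:
```python
from h import *
s=look("wrist"); a=s["color"]; s=look("scene"); st(); look("top")
cv2.imwrite("pics/f.png",cv2.resize(np.hstack([a,s["color"]])[:,:,::-1],(800,300)))
```

```text
wrist jar_a 0.98 [314. 212.  -1.]
wrist jar_a 0.91 [625.  76.  -6.]
wrist jar_a 0.75 [738.  80.  -3.]
wrist jar_a 0.63 [ 565. -283.   62.]
scene jar_a 0.97 [317. 213.  -2.]
scene jar_a 0.95 [623.  76.  -1.]
scene jar_a 0.88 [735.  77.  -3.]
scene jar_a 0.84 [ 562. -287.   65.]
scene jar_a 0.84 [425. 217.   3.]
scene jar_a 0.82 [640. 269.   1.]
scene jar_a 0.58 [ 568. -282.    4.]
{'time': 25.53, 'tool_pos': [567.34, -281.82, 209.24], 'tcp_rot': [-179.9, 0.16, -0.01], 'ft_force': [-0.32, 0.35, -0.13], 'finger_gap': 85.41, 'grip_force': 0.0, 'joint_pos': [-31.05, 13.38, 80.94, 0.0, 85.86, 58.96]}
top jar_a 0.94 [423. 215.  -1.]
top jar_a 0.84 [316. 214.  -2.]
top jar_a 0.83 [736.  80.   2.]
top jar_a 0.64 [ 565. -281.   65.]
top jar_a 0.57 [627.  77.  -1.]
top jar_a 0.57 [639. 271.  -4.]
top jar_a 0.54 [ 565. -277.    5.]
```

View pics/f.png

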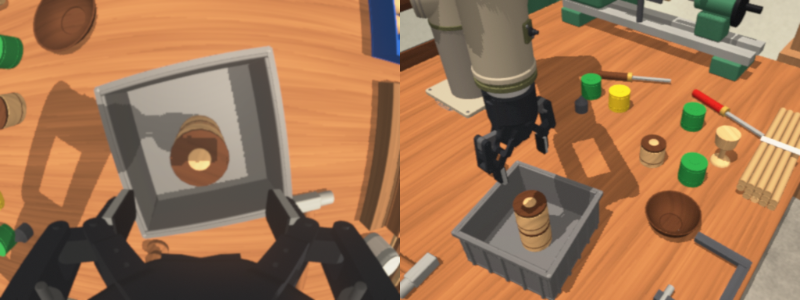

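The stack stands upright and centred (left view at pixel (200,155), right view at (535,220)). The spare jar stands on the bench at pixel (652,150), and the gripper is clear.

```bash
python3 -c "
from bench import *
print(hand_in())"
```

```text
the job is handed in; nothing more can be done
None
```

I found the heavy jar by hefting and stood it on the crate floor, put a light jar centred on top, left the other light jar on the bench, and handed the job in; the judge gave no verdict.

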